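Put the pulley row and its spanner in order

TASK

Tidy the plank in the parts store: set the four loose belt pulleys flat on the four painted rings, each well centred on its ring, in order of size, with the smallest next to the black cut-out spanner tray and the largest at the far end by the carton. Lay the spanner flat at the bottom of its cut-out in that tray, big head in the wide recess. Let go of everything and leave it at rest.

Things in the scene. Friction and masses are not known exactly. Their poses are not given: they have to be found in the camera images.
- pulley_34: Loose belt pulley, the smallest of four: a dark grooved steel disc lying flat, 34 mm in diameter and 26 mm high, with a bright ring and a dark hub on top. Origin: centre of its underside; z up along its axle. Round and solid, so the yaw means nothing; it can be gripped across its diameter in any direction.
- pulley_44: Loose belt pulley, the second smallest of four: a dark grooved steel disc lying flat, 44 mm in diameter and 26 mm high, with a bright ring and a dark hub on top. Origin: centre of its underside; z up along its axle. Round and solid, so the yaw means nothing; it can be gripped across its diameter in any direction.
- pulley_54: Loose belt pulley, the second largest of four: a dark grooved steel disc lying flat, 54 mm in diameter and 26 mm high, with a bright ring and a dark hub on top. Origin: centre of its underside; z up along its axle. Round and solid, so the yaw means nothing; it can be gripped across its diameter in any direction.
- pulley_64: Loose belt pulley, the largest of four: a dark grooved steel disc lying flat, 64 mm in diameter and 26 mm high, with a bright ring and a dark hub on top. Origin: centre of its underside; z up along its axle. Round and solid, so the yaw means nothing; it can be gripped across its diameter in any direction.
- spanner: Loose bright steel ring spanner lying flat, 129 mm long, 10 mm thick. Origin: its underside at mid-shank; z up, x along it towards the big head. Shank 12 mm wide, x = -48 to +40 mm. Big round head, diameter 36 mm, centred at x = +50 mm; small round end, diameter 18 mm, at x = -52 mm. Grip across the shank near the origin.
- spanner_tray: Fixed black cut-out tray with grey floor on the plank, 170 (x) by 70 mm, at one end of the row . Origin: centre of underside, 12 mm above table. Pocket floor 8, wall tops 18 mm above it. Head recess x 25 to 76, y +-26 mm; small-end recess x -69 to -25, y +-16 mm; no walls between (finger room). Laid right, the spanner's origin is over the tray's, x axes agree; reversed does not fit.
- mark_a: White painted ring with centre cross, 74 mm in diameter, flat on a fixed grey plank 12 mm thick. Number 1 of the row a-b-c-d, which runs to -y, spacing 80 mm. Origin: ring centre, at the plank's top, 12 mm above the table; z up, y along the row. The spanner tray's centre is 78 mm beyond ring a or d; a 42 mm high carton stands beyond the other.
- mark_b: White painted ring with centre cross, 74 mm in diameter, flat on a fixed grey plank 12 mm thick. Number 2 of the row a-b-c-d, which runs to -y, spacing 80 mm. Origin: ring centre, at the plank's top, 12 mm above the table; z up, y along the row. The spanner tray's centre is 78 mm beyond ring a or d; a 42 mm high carton stands beyond the other.
- mark_c: White painted ring with centre cross, 74 mm in diameter, flat on a fixed grey plank 12 mm thick. Number 3 of the row a-b-c-d, which runs to -y, spacing 80 mm. Origin: ring centre, at the plank's top, 12 mm above the table; z up, y along the row. The spanner tray's centre is 78 mm beyond ring a or d; a 42 mm high carton stands beyond the other.
- mark_d: White painted ring with centre cross, 74 mm in diameter, flat on a fixed grey plank 12 mm thick. Number 4 of the row a-b-c-d, which runs to -y, spacing 80 mm. Origin: ring centre, at the plank's top, 12 mm above the table; z up, y along the row. The spanner tray's centre is 78 mm beyond ring a or d; a 42 mm high carton stands beyond the other.

How it is judged:
By the outcome, as a careful person would: the job done as asked, in the order asked, and still so for the second after the job is handed in, with the robot touching nothing.
It also fails if it takes over 102 s, if anything falls off the work surface, if the arm or the gripper's body presses on something with over 40 N, if the wrist force passes 120 N, or if a joint passes its speed limit or range.

ROBOT

A 6-joint arm with a two-finger parallel gripper is mounted at the origin on the work surface. World frame = base frame: x ahead of the robot, y to its left, z up, the work surface at z = 0. Lengths are in mm, angles in degrees, forces in N, time in s.
With the tool pointing down it reaches from about 300 to 775 mm from the base axis. Payload 14.6 kg.
Tool frame: the origin (TCP) lies between the finger pads; the fingertips stand 19 mm ahead of it and the grasp point (between the pads) is the TCP; z points along the fingers, y is the line along which they close (so a half turn about z gives the same grasp; the last joint's range is limited). The gripper opens to 94 mm and grips with 3 to 60 N. Pads are 16 mm wide; open, the fingers measure 119 mm over their backs; the gripper's body (75 mm by 177 mm) begins 78 mm behind the grasp point.
Start: joints at [65.913, 17.183, 87.147, -0, 75.671, -3.816], TCP at [190.553, 515.925, 224.446] pointing down, gripper open.
Joint ranges: [-173.82, 173.82], [-45.26, 126.66], [13.44, 144.39], [-59.66, 239.66], [0, 175.72], [-146.38, 146.38]. Speed limits (degrees/s): [127.2, 127.2, 147.25, 180, 180, 180].

INTERFACE

Orientations are given as a 3x3 rotation matrix whose columns are the frame's x, y, z axes.
In Python, from rig import env gives the robot as it stands.
- The arm moves only by the tool arm_command, never from a script. Its argument "series" is a list that holds one entry, the list of rows, each a list of 4 numbers: the shift along the tool's x, y, z in mm, then the turn about the tool's z in rad. A call has 1 to 12 rows; each row shifts and turns the commanded pose from where the row before left it, along the tool's axes as they then stand; what a row does not reach is not made up. A row lasts 1/12 s, in which the tool goes at most 41.7 mm and 7.16 degrees, less where a joint would pass 70% of its speed; a pose out of reach is approached as far as the arm can. A call with a gripper value outside its range is refused whole. "jaw" is the gripper's target within -1 to 1 (shut at 1, half-way at 0, fully open at -1), set as the call begins (left out, the last holds). The fingers move at their own pace and stop on an object; the grip force is fixed at half the most. Time passes only in rows, so rows that do not move let the fingers close. It gives the time, the measured TCP pose, the force, the opening and the grip force at its end, in the units of the state.
- env.get_obs(): the state, without advancing time (a new reading comes with each control period).
- env.capture(name): name is "scene" or "top"; returns the picture (384x512x3 uint8, red, green, blue); there is no depth.
- env.calibration(name): a dict with "intrinsics" (3x3 intrinsics, pixels), "k1" (the pictures are not rectified: a ray, as slopes to the right and down, at radius r is drawn at 1 + k1 r^2 times it, then the intrinsics apply), "R" (3x3) and "t" (3): a world point X has camera coordinates R X + t. Camera axes: x right, y down, z forward; pixel columns grow to the right and rows downward; lengths in mm; the calibration is good to about 2 mm. A picture is of the moment at which its call begins. calibration takes no time and is no camera call.
- env.hand_in(): hands the job in; it is judged then, once.
The state is a dict: "clock": time; "q": joint angles; "qd": joint speeds; "tau": joint torques, N m; "tool_pos": TCP position; "ee_rot": TCP orientation; "wrist_force": force on the tool from outside, world axes, zero at the start; "ft_torque": the same for the moment, N m; "width": finger opening in mm; "grip_force": force on a finger pad.
Only numpy, scipy, OpenCV 4.12 (cv2) and the standard library are available. Lean on these libraries where they do the work, as an engineer would, in place of code of your own. Each camera call takes 0.05 s, during which the arm holds its last target. There are 200 camera calls.

## Working session

There is one attempt and no reset: what is moved stays moved. The work goes in short steps, Python scripts to look and compute and a tool call to move; the robot and the scene stay as the last step left them, time stands still between calls to the robot, and variables do not carry over. Pictures are saved under pics/ and viewed, at most 14 in all, crops included, and the job is handed in when it is done.

Besides the shell and the picture viewer there is one more tool, called after "Emit:" by a JSON object that holds its "op" and its "data", one argument or row to a line. arm_command: Moves the arm, as the interface text tells. Its arguments: {"type":"object","properties":{"series":{"type":"array","items":{"type":"array","items":{"type":"array","items":{"type":"number"}}}},"jaw":{"type":"number"}},"required":["series"]}

```bash
mkdir -p pics; python3 - <<'E'
from rig import env
import cv2
for n in("scene","top"):
    im=env.capture(n); cv2.imwrite(f"pics/{n}0.png",im[:,:,::-1])
    c=env.calibration(n); print(n,c)
o=env.get_obs(); print(o["clock"],o["tool_pos"],o["ee_rot"],o["width"])
E
```

```text
scene {'intrinsics': array([[380.96590015,   0.        , 259.93513856],
       [  0.        , 380.96590015, 195.52248214],
       [  0.        ,   0.        ,   1.        ]]), 'k1': -0.03073924372462814, 'R': array([[ 0.57970681,  0.81472464, -0.01279771],
       [ 0.7015203 , -0.50702422, -0.50079508],
       [-0.41449883,  0.28133646, -0.86547127]]), 't': array([-283.66339002, -336.95340996, 1057.6533636 ])}
top {'intrinsics': array([[379.20479316,   0.        , 258.05335311],
       [  0.        , 379.20479316, 187.80241725],
       [  0.        ,   0.        ,   1.        ]]), 'k1': 0.04007422907030077, 'R': array([[ 6.50012454e-03, -9.99977656e-01,  1.56067765e-03],
       [-9.88798598e-01, -6.66017121e-03, -1.49107260e-01],
       [ 1.49114323e-01, -5.73980113e-04, -9.88819796e-01]]), 't': array([ -13.51286966,  495.51975129, 1014.63620142])}
0.1 [190.48301809 515.74538424 223.95271397] [[-9.38067773e-01  3.46451588e-01 -3.87845872e-04]
 [ 3.46451802e-01  9.38067331e-01 -9.11459942e-04]
 [ 4.80487976e-05 -9.89381099e-04 -9.99999509e-01]] 93.8368351238456
```

View pics/scene0.png

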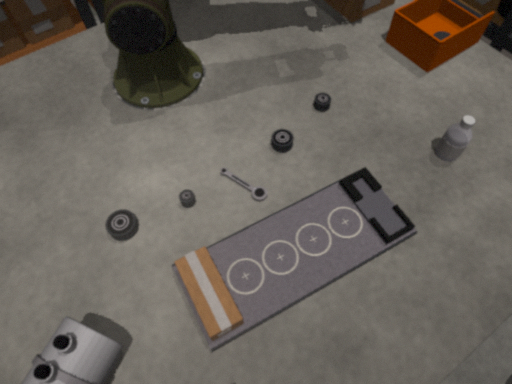

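View pics/top0.png

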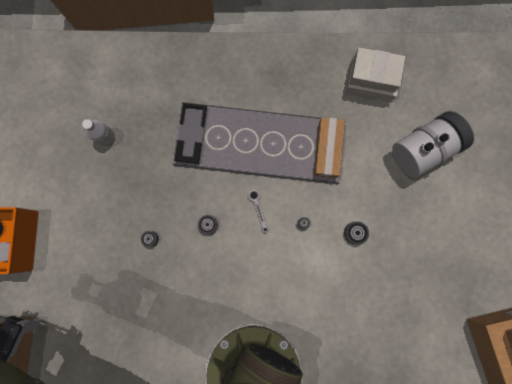

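The top view shows the pulleys near (149,239), (207,225), (303,223) and (356,233). The spanner head is near (254,196), the ring crosses run (218,137) to (300,147), the tray is at the left and the carton at the right. Next I'll zoom in.

```bash
python3 - <<'E'
import cv2
def z(n,x,y,w,h,k,o):
    im=cv2.imread(f"pics/{n}0.png")[y:y+h,x:x+w]
    im=cv2.convertScaleAbs(im,alpha=1.8)
    cv2.imwrite(f"pics/{o}.png",cv2.resize(im,None,fx=k,fy=k,interpolation=cv2.INTER_CUBIC))
z("top",170,95,190,155,4,"topz"); z("scene",100,85,330,270,2.4,"scz")
E
```

```text
(no output)
```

View pics/topz.png

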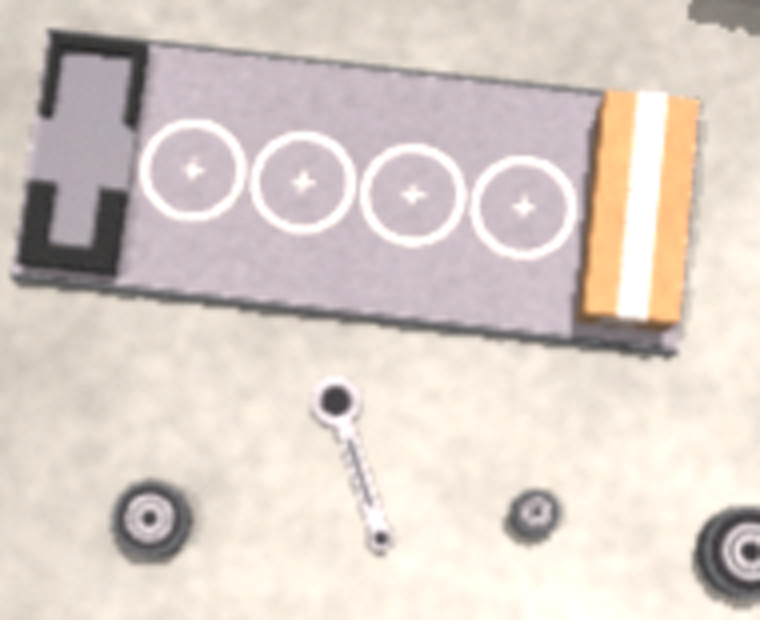

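View pics/scz.png

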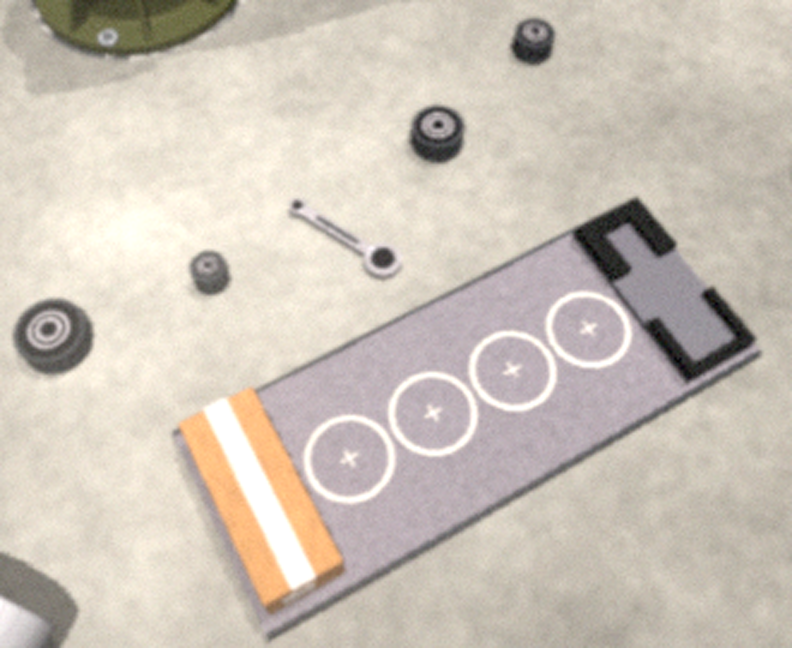

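```bash
cat > h.py <<'E'
from rig import env
import numpy as np, cv2
from scipy.optimize import minimize
from scipy.ndimage import map_coordinates
C={n:env.calibration(n) for n in("scene","top")}
def proj(n,P):
    c=C[n]; p=np.asarray(P)@c["R"].T+c["t"]; s=p[...,:2]/p[...,2:]
    s=s*(1+c["k1"]*(s**2).sum(-1,keepdims=True)); K=c["intrinsics"]
    return s*K[0,0]+K[:2,2]
def unproj(n,uv,z):
    from scipy.optimize import fsolve
    return fsolve(lambda q:proj(n,[q[0],q[1],z])-uv,[500,0])
def gray(im): return cv2.GaussianBlur(cv2.cvtColor(im,cv2.COLOR_RGB2GRAY).astype(np.float32),(0,0),.6)
A=np.radians(np.arange(0,360,10))
def centre(n,g,x0,z,r0,r1,step=1.,win=8):
    r=np.arange(r0,r1,step)
    off=np.stack([np.outer(r,np.cos(A)),np.outer(r,np.sin(A)),np.zeros((len(r),36))],-1)
    def cost(c):
        uv=proj(n,off+[c[0],c[1],z]); v=map_coordinates(g,[uv[...,1],uv[...,0]],order=1)
        return (v.var(1)*r).sum()/r.sum()/(v.mean(1).var()+20)
    G=[(cost(np.add(x0,[a,b])),a,b) for a in np.arange(-win,win+1,2) for b in np.arange(-win,win+1,2)]
    b=min(G)
    s=minimize(cost,np.add(x0,b[1:]),method="Nelder-Mead",options=dict(initial_simplex=np.add(x0,b[1:])+[[0,0],[1.5,0],[0,1.5]],xatol=.05))
    return s.x,s.fun
E
cat > m.py <<'E'
from h import *
px=lambda X,Y:(170+(X+.5)/4-.5,95+(Y+.5)/4-.5)
T=[("p34",px(534,512),26,1,13,17),("p44",(149.3,239),26,1,17,22),("p54",px(150,517),26,1,21,27),("p64",px(750,550),26,1,26,32),
("a",px(194,168),12,30,40,0),("b",px(303,182),12,30,40,0),("c",px(413,194),12,30,40,0),("d",px(524,207),12,30,40,0),("big",px(335,401),10,1,16,0),("small",px(380,540),10,1,8,0)]
g={n:gray(env.capture(n)) for n in C}
for nm,uv,z,r0,r1,_ in T:
    q=unproj("top",uv,z); print(nm,q.round(1),*[(n,c.round(1),round(f,2)) for n in C for c,f in[centre(n,g[n],q,z,r0,r1)]])
E
python3 m.py
```

```text
p34 [ 400.8 -135.4] ('scene', array([ 399.6, -134.7]), np.float64(0.23)) ('top', array([ 401.3, -137.1]), np.float64(0.18))
p44 [353.6 286.3] ('scene', array([354.4, 292.9]), np.float64(0.32)) ('top', array([355.2, 290.4]), np.float64(0.04))
p54 [395.6 129.7] ('scene', array([394.2, 133. ]), np.float64(0.02)) ('top', array([395.5, 130.3]), np.float64(0.02))
p64 [ 376.  -283.2] ('scene', array([ 374.5, -281.1]), np.float64(0.01)) ('top', array([ 375.2, -283.4]), np.float64(0.01))
a [648.5 106.4] ('scene', array([647.1, 109.5]), np.float64(0.05)) ('top', array([647.4, 107.3]), np.float64(0.06))
b [638.7  27.3] ('scene', array([638.3,  29.9]), np.float64(0.05)) ('top', array([638.7,  27.7]), np.float64(0.05))
c [630.3 -52.2] ('scene', array([629.5, -49.7]), np.float64(0.03)) ('top', array([629.9, -51.9]), np.float64(0.06))
d [ 621.1 -132.3] ('scene', array([ 620.8, -129.4]), np.float64(0.02)) ('top', array([ 621.1, -131.5]), np.float64(0.04))
big [479.3   2.9] ('scene', array([479.9,   4.7]), np.float64(0.01)) ('top', array([479.7,   2.6]), np.float64(0.01))
small [381.5 -29.4] ('scene', array([382.8, -28. ]), np.float64(0.04)) ('top', array([382.4, -29.9]), np.float64(0.06))
```

```bash
cat > go.py <<'E'
import sys
from rig import env
import numpy as np
x,y,z,yaw=map(float,sys.argv[1:5])   # yaw of tool y
o=env.get_obs();R=np.array(o["ee_rot"]);p=np.array(o["tool_pos"])
cy=np.degrees(np.arctan2(R[1,1],R[0,1]));d=(yaw-cy+180)%360-180
Y=np.radians(yaw);T=np.array([[-np.sin(Y),np.cos(Y),0],[np.cos(Y),np.sin(Y),0],[0,0,-1]]).T
print("clock",o["clock"],"turn",np.radians(-d).round(3),"then shift",((np.array([x,y,z])-p)@T).round(1),"pos",p.round(1),"w",o["width"])
E
python3 go.py 432.2 -12.3 90 108.6
```

```text
clock 0.2 turn -0.678 then shift [ -60.6 -577.6  134.1] pos [190.5 515.8 224.1] w 93.8944211424391
```

Emit:
{"op": "arm_command", "data": {
  "series": [
    [[0,0,5,-0.113],[0,0,10,-0.113],[0,0,10,-0.113],[0,0,10,-0.113],[0,0,10,-0.113],[0,0,5,-0.113],[-2,-20,5,0],[-4,-34,5,0],[-4,-34,5,0],[-4,-34,5,0],[-4,-34,5,0],[-4,-34,5,0]]
  ],
  "jaw": 0.2
}}

```text
clock: 1.2
tool_pos: [272.2, 341.3, 144.2]
ee_rot: [[-0.948, -0.319, 0.0], [-0.319, 0.948, 0.0], [-0.0, 0.0, -1.0]]
wrist_force: [0.6, 0.8, 0.2]
width: 37.4
grip_force: 0.0
```

```bash
python3 go.py 432.2 -12.3 60 108.6
```

```text
clock 1.2 turn -0.0 then shift [ -38.9 -386.2   84.2] pos [272.2 341.3 144.2] w 37.44151419399634
```

Emit:
{"op": "arm_command", "data": {
  "series": [
    [[-3,-34,4,0],[-3,-36,4,0],[-3,-36,6,0],[-3,-36,6,0],[-3,-36,8,0],[-4,-36,8,0],[-4,-36,8,0],[-4,-36,8,0],[-4,-36,8,0],[-4,-34,8,0],[-4,-20,8,0],[0,-10,8,0]]
  ]
}}

```text
clock: 2.2
tool_pos: [432.9, -12.7, 60.0]
ee_rot: [[-0.949, -0.316, 0.001], [-0.316, 0.949, -0.0], [-0.001, -0.0, -1.0]]
wrist_force: [0.5, 0.3, 0.5]
width: 37.9
grip_force: 0.0
```

```bash
python3 go.py 432.2 -12.3 21 108.6
```

```text
clock 2.2 turn -0.003 then shift [ 0.5  0.6 39. ] pos [432.9 -12.7  60. ] w 37.90073045024754
```

Emit:
{"op": "arm_command", "data": {
  "series": [
    [[0,0,12,0],[0,0,10,0],[0,0,8,0],[0,0,5,0],[0,0,3,0],[0,0,1,0],[0,0,0,0]]
  ]
}}

```text
clock: 2.78
tool_pos: [431.9, -10.3, 21.5]
ee_rot: [[-0.948, -0.319, 0.0], [-0.319, 0.948, -0.0], [-0.0, -0.0, -1.0]]
wrist_force: [0.7, -0.1, 1.0]
width: 37.5
grip_force: 0.0
```

Emit:
{"op": "arm_command", "data": {
  "series": [
    [[0,0,0,0],[0,0,0,0],[0,0,0,0],[0,0,0,0],[0,0,0,0],[0,0,0,0]]
  ],
  "jaw": 1
}}

```text
clock: 3.28
tool_pos: [432.0, -10.7, 21.6]
ee_rot: [[-0.948, -0.318, 0.0], [-0.318, 0.948, -0.0], [-0.0, -0.0, -1.0]]
wrist_force: [-0.1, -0.6, 2.8]
width: 11.6
grip_force: 30.0
```

Emit:
{"op": "arm_command", "data": {
  "series": [
    [[0,0,-10,0],[0,0,-15,0],[0,0,-20,0],[0,0,-20,0],[0,0,0,0.087],[0,0,0,0.087],[0,0,0,0.087],[0,0,0,0.087],[0,0,0,0.087],[0,0,0,0]]
  ]
}}

```text
clock: 4.12
tool_pos: [431.8, -10.6, 87.0]
ee_rot: [[-0.993, 0.115, 0.0], [0.115, 0.993, 0.0], [-0.0, 0.0, -1.0]]
wrist_force: [0.3, 0.5, -2.1]
width: 11.5
grip_force: 30.0
```

```bash
python3 go.py 655.8 185.9 86 83.7; python3 - <<'E'
from h import *
g={n:gray(env.capture(n)) for n in C}
im=env.capture("top");cv2.imwrite("pics/h.png",cv2.resize(im[90:260,170:360,::-1],None,fx=4,fy=4))
E
```

```text
clock 4.1167 turn -0.005 then shift [-201.1  219.9    1. ] pos [431.8 -10.6  87. ] w 11.53232103726475
```

View pics/h.png

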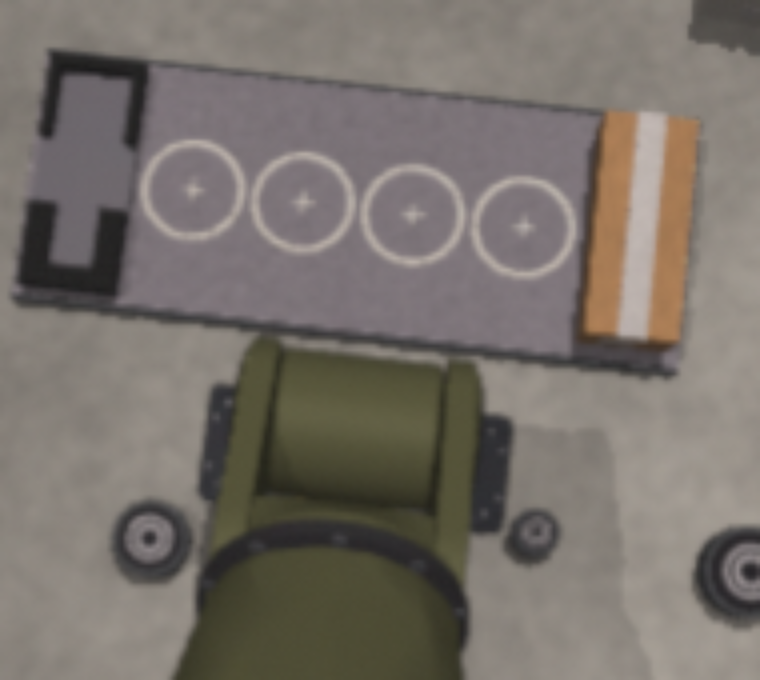

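Emit:
{"op": "arm_command", "data": {
  "series": [
    [[-10,10,0,-0.005],[-18,20,0,0],[-18,20,0,0],[-18,20,0,0],[-18,20,0,0],[-18,20,0,0],[-18,20,0,0],[-18,20,0,0],[-18,20,0,0],[-18,20,0,0],[-18,18,0,0],[-11,12,0,0]]
  ]
}}

```text
clock: 5.27
tool_pos: [656.1, 188.3, 86.2]
ee_rot: [[-0.995, 0.102, -0.0], [0.102, 0.995, 0.0], [0.0, 0.0, -1.0]]
wrist_force: [0.4, 0.8, -1.2]
width: 11.3
grip_force: 30.0
```

Emit:
{"op": "arm_command", "data": {
  "series": [
    [[0,0,0,0],[0,0,0,0]]
  ]
}}

```text
clock: 5.43
tool_pos: [654.8, 187.1, 85.7]
ee_rot: [[-0.995, 0.103, -0.001], [0.103, 0.995, -0.0], [0.001, -0.0, -1.0]]
wrist_force: [-0.4, -0.6, -1.0]
width: 11.8
grip_force: 30.0
```

```bash
python3 go.py 655.8 185.9 42 83.7; python3 - <<'E'
from h import *
P=[unproj("top",(170+(X+.5)/4-.5,95+(Y+.5)/4-.5),30) for X,Y in[(50,31),(148,43),(118,275),(17,266)]]
print(np.round(P,1),np.mean(P,0),np.linalg.norm(np.diff(P,axis=0),axis=1))
for n,(y,x,h,w) in dict(scene=(150,310,110,130),top=(80,150,110,130)).items():
    im=env.capture(n);cv2.imwrite(f"pics/t{n}.png",cv2.resize(im[y:y+h,x:x+w,::-1],None,fx=4,fy=4,interpolation=2))
E
```

```text
clock 5.4333 turn 0.007 then shift [-1.1 -1.1 43.7] pos [654.8 187.1  85.7] w 11.762529599703315
[[744.  210. ]
 [735.7 139.4]
 [565.1 156.2]
 [571.  227.3]] [653.94790633 183.20152294] [ 71.0963539  171.36127171  71.33812222]
```

View pics/tscene.png

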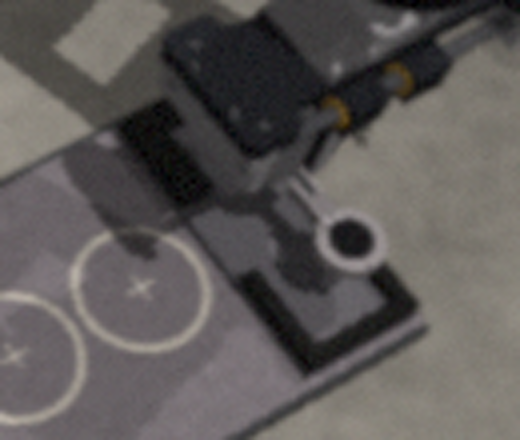

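The view shows the big head (350,240) over the wide recess, directed toward +x as intended. Next I lower it.

Emit:
{"op": "arm_command", "data": {
  "series": [
    [[0,-1,10,0.006],[0,-0.5,10,0],[0,0,8,0],[0,0,6,0],[0,0,4,0],[0,0,3,0],[0,0,2,0],[0,0,0,0]]
  ]
}}

```text
clock: 6.2
tool_pos: [654.8, 185.4, 43.1]
ee_rot: [[-0.994, 0.112, -0.0], [0.112, 0.994, -0.0], [0.0, -0.0, -1.0]]
wrist_force: [-0.7, 0.8, -0.8]
width: 11.0
grip_force: 30.0
```

```bash
python3 go.py 655 185.5 41.5 83.7
```

```text
clock 6.2 turn -0.002 then shift [-0.2  0.1  1.6] pos [654.8 185.4  43.1] w 11.045419841561872
```

Emit:
{"op": "arm_command", "data": {
  "series": [
    [[0,0,1.0,0],[0,0,0.6,0],[0,0,0,0]]
  ]
}}

```text
clock: 6.45
tool_pos: [654.9, 185.4, 42.0]
ee_rot: [[-0.994, 0.112, 0.0], [0.112, 0.994, 0.0], [-0.0, 0.0, -1.0]]
wrist_force: [0.3, -0.6, -1.2]
width: 11.4
grip_force: 30.0
```

Emit:
{"op": "arm_command", "data": {
  "series": [
    [[0,0,0,0],[0,0,0,0],[0,0,0,0],[0,0,0,0],[0,0,-5,0],[0,0,-10,0],[0,0,-20,0],[0,0,-20,0],[0,0,0,0.12],[0,0,0,0.12],[0,0,0,0.12]]
  ],
  "jaw": 0.2
}}

```text
clock: 7.37
tool_pos: [655.2, 185.4, 98.5]
ee_rot: [[-0.888, 0.46, 0.002], [0.46, 0.888, 0.0], [-0.001, 0.001, -1.0]]
wrist_force: [0.2, 0.8, 0.6]
width: 37.3
grip_force: 0.0
```

Emit:
{"op": "arm_command", "data": {
  "series": [
    [[0,0,0,0.12],[0,0,0,0.12],[0,0,0,0.12],[0,0,0,0.12],[0,0,0,0.12],[0,0,0,0.12],[0,0,0,0.12],[0,0,0,0.12],[0,0,0,0.12],[0,0,0,0.12],[0,0,0,0.01]]
  ],
  "jaw": -0.3
}}

```text
clock: 8.28
tool_pos: [655.1, 185.4, 98.0]
ee_rot: [[0.117, 0.993, 0.001], [0.993, -0.117, 0.0], [0.0, 0.001, -1.0]]
wrist_force: [-1.2, -0.3, -0.1]
width: 61.0
grip_force: 0.0
```

```bash
python3 go.py 400.5 -135.9 80 -6.3
```

```text
clock 8.2833 turn -0.007 then shift [-347.3 -217.8   18. ] pos [655.1 185.4  98. ] w 61.04868568790185
```

Emit:
{"op": "arm_command", "data": {
  "series": [
    [[-15,-10,0,-0.007],[-30,-19,0,0],[-32,-20,0,0],[-32,-20,0,0],[-32,-20,0,0],[-32,-20,0,0],[-32,-20,2,0],[-32,-20,4,0],[-32,-20,4,0],[-32,-20,4,0],[-30,-19,4,0],[-16,-10,0,0]]
  ]
}}

```text
clock: 9.28
tool_pos: [399.8, -138.9, 79.0]
ee_rot: [[0.101, 0.995, -0.0], [0.995, -0.101, -0.0], [-0.0, -0.0, -1.0]]
wrist_force: [1.3, -0.5, -0.6]
width: 60.9
grip_force: 0.0
```

Emit:
{"op": "arm_command", "data": {
  "series": [
    [[0,0,0,0],[0,0,0,0]]
  ]
}}

```text
clock: 9.45
tool_pos: [402.0, -137.7, 79.6]
ee_rot: [[0.103, 0.995, 0.001], [0.995, -0.103, -0.0], [-0.0, 0.001, -1.0]]
wrist_force: [1.1, 0.3, 0.4]
width: 61.1
grip_force: 0.0
```

```bash
python3 go.py 400.5 -135.9 22 -6.3
```

```text
clock 9.45 turn 0.007 then shift [ 1.7 -1.7 57.6] pos [ 402.  -137.7   79.6] w 61.08783966181479
```

Emit:
{"op": "arm_command", "data": {
  "series": [
    [[1.7,-1.7,10,0.006],[0,0,14,0],[0,0,12,0],[0,0,9,0],[0,0,6,0],[0,0,4,0],[0,0,2,0],[0,0,0,0]]
  ]
}}

```text
clock: 10.12
tool_pos: [400.5, -135.0, 21.8]
ee_rot: [[0.109, 0.994, -0.0], [0.994, -0.109, 0.0], [0.0, -0.0, -1.0]]
wrist_force: [-0.4, -0.2, 0.0]
width: 61.1
grip_force: 0.0
```

Emit:
{"op": "arm_command", "data": {
  "series": [
    [[0,0,0,0],[0,0,0,0],[0,0,0,0],[0,0,0,0],[0,0,0,0],[0,0,0,0],[0,0,0,0]]
  ],
  "jaw": 1
}}

```text
clock: 10.7
tool_pos: [400.5, -135.3, 22.1]
ee_rot: [[0.11, 0.994, 0.0], [0.994, -0.11, -0.0], [-0.0, 0.0, -1.0]]
wrist_force: [-0.7, 1.1, 3.6]
width: 33.5
grip_force: 30.0
```

```bash
python3 go.py 647.3 108.4 82 -6.3
```

```text
clock 10.7 turn -0.0 then shift [269.3 218.6 -59.9] pos [ 400.5 -135.3   22.1] w 33.533695975071424
```

Emit:
{"op": "arm_command", "data": {
  "series": [
    [[0,0,-10,0],[0,0,-20,0],[0,0,-20,0],[15,12,-10,0],[30,24,0,0],[31,25,0,0],[31,25,0,0],[31,25,0,0],[31,25,0,0],[31,25,0,0],[31,25,0,0],[24,20,0,0]]
  ]
}}

```text
clock: 11.7
tool_pos: [634.4, 98.1, 82.4]
ee_rot: [[0.109, 0.994, 0.0], [0.994, -0.109, 0.0], [0.0, 0.0, -1.0]]
wrist_force: [0.1, -0.9, -0.5]
width: 33.0
grip_force: 30.0
```

Emit:
{"op": "arm_command", "data": {
  "series": [
    [[10,8,0,0],[5,4.5,0,0],[0,0,0,0],[0,0,0,0],[0,0,0,0]]
  ]
}}

```text
clock: 12.12
tool_pos: [646.7, 108.2, 82.1]
ee_rot: [[0.111, 0.994, -0.0], [0.994, -0.111, -0.0], [-0.0, -0.0, -1.0]]
wrist_force: [1.3, -0.3, -1.2]
width: 33.2
grip_force: 30.0
```

```bash
python3 go.py 647.3 109 34.5 -6.3
```

```text
clock 12.1167 turn -0.001 then shift [ 0.8  0.5 47.6] pos [646.7 108.2  82.1] w 33.203698399840036
```

Emit:
{"op": "arm_command", "data": {
  "series": [
    [[0.8,0.5,10,0],[0,0,12,0],[0,0,10,0],[0,0,7,0],[0,0,4,0],[0,0,2,0],[0,0,1.5,0],[0,0,1,0],[0,0,0,0]]
  ]
}}

```text
clock: 12.87
tool_pos: [647.9, 110.0, 34.5]
ee_rot: [[0.11, 0.994, 0.0], [0.994, -0.11, 0.0], [0.0, 0.0, -1.0]]
wrist_force: [-0.2, -1.0, 0.1]
width: 33.4
grip_force: 30.0
```

Emit:
{"op": "arm_command", "data": {
  "series": [
    [[0,0,0,0],[0,0,0,0],[0,0,0,0],[0,0,0,0],[0,0,0,0],[0,0,-8,0],[0,0,-20,0],[0,0,-20,0],[0,0,-10,0]]
  ],
  "jaw": -0.4
}}

```text
clock: 13.62
tool_pos: [648.7, 110.1, 95.4]
ee_rot: [[0.11, 0.994, 0.003], [0.994, -0.11, 0.0], [0.001, 0.003, -1.0]]
wrist_force: [0.3, -0.1, 0.8]
width: 65.9
grip_force: 0.0
```

```bash
python3 go.py 355 291.3 82 -6.3
```

```text
clock 13.6167 turn -0.0 then shift [ 147.9 -311.8   13.4] pos [648.7 110.1  95.4] w 65.94441677443395
```

Emit:
{"op": "arm_command", "data": {
  "series": [
    [[6,-12,0,0],[13,-28,0,0],[14,-30,0,0],[14,-30,0,0],[14,-30,0,0],[14,-30,0,0],[14,-30,0,0],[14,-30,2,0],[14,-30,4,0],[14,-30,4,0],[11,-20,3,0],[6,-12,0,0]]
  ]
}}

```text
clock: 14.62
tool_pos: [351.8, 292.2, 79.2]
ee_rot: [[0.108, 0.994, -0.001], [0.994, -0.108, -0.0], [-0.0, -0.001, -1.0]]
wrist_force: [0.2, -0.8, 0.5]
width: 66.3
grip_force: 0.0
```

Emit:
{"op": "arm_command", "data": {
  "series": [
    [[0,0,0,0],[0,0,0,0],[0,0,0,0]]
  ]
}}

```text
clock: 14.87
tool_pos: [354.7, 291.1, 79.6]
ee_rot: [[0.11, 0.994, 0.001], [0.994, -0.11, 0.0], [0.0, 0.001, -1.0]]
wrist_force: [0.3, -0.2, 0.5]
width: 65.8
grip_force: 0.0
```

```bash
python3 go.py 355 291.3 22 -6.3; python3 - <<'E'
from h import *
for n in C:
    g=gray(env.capture(n)); print(n,[x for s in [(400,-136)] for x in ()],centre(n,g,[647.3,108.4],38,1,13),centre(n,g,[647.3,108.4],12,30,40))
    im=env.capture(n)
    if n=="top": a=im[80:190,130:260]
    else: b=im[150:260,310:440]
cv2.imwrite("pics/t2.png",cv2.resize(np.vstack([a,b])[:,:,::-1],None,fx=2.7,fy=2.7,interpolation=2))
E
```

```text
clock 14.8667 turn -0.0 then shift [ 0.3  0.3 57.6] pos [354.7 291.1  79.6] w 65.812173585446
scene [] (array([648.20430927, 111.43951311]), np.float64(0.059997937033381174)) (array([646.94316428, 109.83215489]), np.float64(0.12333929916114812))
top [] (array([649.34453732, 108.91520628]), np.float64(0.14934017256174553)) (array([647.44422989, 107.31437721]), np.float64(0.06666940838890098))
```

View pics/t2.png

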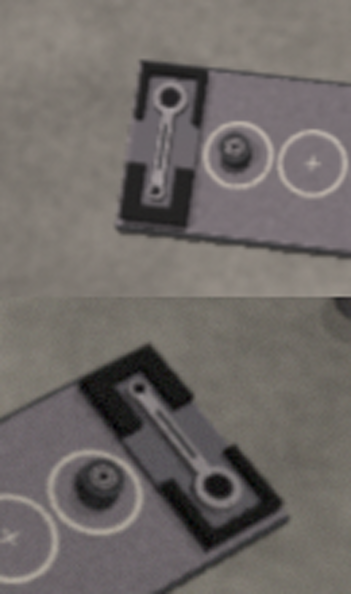

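The spanner lies in its pocket, head in the wide recess. Pulley 34 sits on ring a within about 2 mm. Next is pulley 44.

Emit:
{"op": "arm_command", "data": {
  "series": [
    [[0.3,0.3,10,0],[0,0,14,0],[0,0,12,0],[0,0,9,0],[0,0,6,0],[0,0,4,0],[0,0,2,0],[0,0,0,0]]
  ]
}}

```text
clock: 15.73
tool_pos: [354.3, 291.5, 22.2]
ee_rot: [[0.11, 0.994, -0.0], [0.994, -0.11, -0.0], [-0.0, -0.0, -1.0]]
wrist_force: [0.2, -0.5, -0.3]
width: 65.7
grip_force: 0.0
```

Emit:
{"op": "arm_command", "data": {
  "series": [
    [[0,0,0,0],[0,0,0,0],[0,0,0,0],[0,0,0,0],[0,0,0,0],[0,0,0,0],[0,0,0,0]]
  ],
  "jaw": 1
}}

```text
clock: 16.32
tool_pos: [354.4, 291.7, 22.7]
ee_rot: [[0.11, 0.994, 0.0], [0.994, -0.11, 0.0], [0.0, 0.0, -1.0]]
wrist_force: [-0.7, -0.8, 5.5]
width: 43.5
grip_force: 30.0
```

```bash
python3 go.py 638.5 28.8 92 -6.3
```

```text
clock 16.3167 turn -0.0 then shift [-230.1  311.2  -69.3] pos [354.4 291.7  22.7] w 43.482481041123286
```

Emit:
{"op": "arm_command", "data": {
  "series": [
    [[0,0,-10,0],[0,0,-20,0],[0,0,-20,0],[-10,14,-18,0],[-22,30,0,0],[-23,31,0,0],[-23,31,0,0],[-23,31,0,0],[-23,31,0,0],[-23,31,0,0],[-23,31,0,0],[-23,31,0,0]]
  ]
}}

```text
clock: 17.32
tool_pos: [593.4, 69.4, 90.8]
ee_rot: [[0.11, 0.994, -0.0], [0.994, -0.11, 0.0], [-0.0, -0.0, -1.0]]
wrist_force: [0.4, 1.0, -0.5]
width: 43.2
grip_force: 30.0
```

Emit:
{"op": "arm_command", "data": {
  "series": [
    [[-20,27,0,0],[-11,15,0,0],[-6,8,0,0],[0,0,0,0],[0,0,0,0],[0,0,0,0],[0,0,0,0]]
  ]
}}

```text
clock: 17.9
tool_pos: [637.5, 30.0, 90.6]
ee_rot: [[0.108, 0.994, -0.0], [0.994, -0.108, 0.0], [0.0, -0.0, -1.0]]
wrist_force: [0.0, 0.9, -1.4]
width: 43.5
grip_force: 30.0
```

```bash
python3 go.py 638.5 29 34.8 -6.3
```

```text
clock 17.9 turn 0.001 then shift [-0.8  1.1 55.8] pos [637.5  30.   90.6] w 43.460262720313764
```

Emit:
{"op": "arm_command", "data": {
  "series": [
    [[-0.8,1,10,0],[0,0,14,0],[0,0,12,0],[0,0,8,0],[0,0,5,0],[0,0,2,0],[0,0,0,0],[0,0,0,0],[0,0,0,0]]
  ]
}}

```text
clock: 18.65
tool_pos: [639.4, 27.9, 39.9]
ee_rot: [[0.11, 0.994, 0.001], [0.994, -0.11, -0.0], [0.0, 0.001, -1.0]]
wrist_force: [0.5, -0.4, -1.4]
width: 43.5
grip_force: 30.0
```

```bash
python3 go.py 638.5 29 34.8 -6.3
```

```text
clock 18.65 turn 0.0 then shift [ 1.  -1.   5.1] pos [639.4  27.9  39.9] w 43.49026712425984
```

Emit:
{"op": "arm_command", "data": {
  "series": [
    [[0.7,-0.7,2,0],[0,0,1.5,0],[0,0,1,0],[0,0,0.5,0],[0,0,0,0],[0,0,0,0]]
  ]
}}

```text
clock: 19.15
tool_pos: [638.4, 28.7, 34.7]
ee_rot: [[0.11, 0.994, 0.0], [0.994, -0.11, 0.0], [0.0, 0.0, -1.0]]
wrist_force: [-3.5, 0.0, 4.9]
width: 43.5
grip_force: 30.0
```

Emit:
{"op": "arm_command", "data": {
  "series": [
    [[0,0,0,0],[0,0,0,0],[0,0,0,0],[0,0,0,0],[0,0,0,0],[0,0,-8,0],[0,0,-20,0],[0,0,-20,0],[0,0,-10,0]]
  ],
  "jaw": -0.7
}}

```text
clock: 19.9
tool_pos: [639.3, 28.7, 95.3]
ee_rot: [[0.11, 0.994, 0.003], [0.994, -0.11, -0.0], [0.0, 0.003, -1.0]]
wrist_force: [1.4, 0.7, 1.2]
width: 79.7
grip_force: 0.0
```

```bash
python3 go.py 394.9 131.7 82 -6.3
```

```text
clock 19.9 turn -0.0 then shift [  75.6 -254.2   13.3] pos [639.3  28.7  95.3] w 79.70361598776361
```

Emit:
{"op": "arm_command", "data": {
  "series": [
    [[4,-12,0,0],[8,-27,0,0],[9,-30,0,0],[9,-30,0,0],[9,-30,0,0],[9,-30,0,0],[9,-30,4,0],[8,-28,4,0],[6,-22,4,0],[4,-14,1,0],[0,0,0,0],[0,0,0,0]]
  ]
}}

```text
clock: 20.9
tool_pos: [395.5, 131.2, 79.8]
ee_rot: [[0.109, 0.994, 0.001], [0.994, -0.109, 0.0], [0.0, 0.001, -1.0]]
wrist_force: [0.2, -0.1, 1.0]
width: 79.9
grip_force: 0.0
```

Emit:
{"op": "arm_command", "data": {
  "series": [
    [[0,0,0,0],[0,0,0,0],[0,0,0,0]]
  ]
}}

```text
clock: 21.15
tool_pos: [395.8, 130.7, 79.4]
ee_rot: [[0.11, 0.994, 0.0], [0.994, -0.11, -0.0], [-0.0, 0.0, -1.0]]
wrist_force: [0.3, -0.6, 0.9]
width: 79.8
grip_force: 0.0
```

```bash
python3 go.py 394.9 131.7 22 -6.3
```

```text
clock 21.15 turn -0.001 then shift [ 0.9 -1.  57.4] pos [395.8 130.7  79.4] w 79.79363045376301
```

Emit:
{"op": "arm_command", "data": {
  "series": [
    [[0.8,-0.8,10,0],[0,0,14,0],[0,0,12,0],[0,0,9,0],[0,0,6,0],[0,0,4,0],[0,0,2,0],[0,0,0,0]]
  ]
}}

```text
clock: 21.82
tool_pos: [394.5, 131.8, 22.3]
ee_rot: [[0.11, 0.994, -0.0], [0.994, -0.11, -0.0], [-0.0, -0.0, -1.0]]
wrist_force: [-0.0, -0.1, 0.4]
width: 79.8
grip_force: 0.0
```

Emit:
{"op": "arm_command", "data": {
  "series": [
    [[0,0,0,0],[0,0,0,0],[0,0,0,0],[0,0,0,0],[0,0,0,0],[0,0,0,0],[0,0,0,0]]
  ],
  "jaw": 1
}}

```text
clock: 22.4
tool_pos: [394.6, 131.9, 22.6]
ee_rot: [[0.11, 0.994, 0.0], [0.994, -0.11, 0.0], [0.0, 0.0, -1.0]]
wrist_force: [-1.2, -0.6, 4.6]
width: 53.2
grip_force: 30.0
```

```bash
python3 go.py 629.7 -50.8 92 -6.3
```

```text
clock 22.4 turn -0.0 then shift [-155.8  253.7  -69.4] pos [394.6 131.9  22.6] w 53.1823490424135
```

Emit:
{"op": "arm_command", "data": {
  "series": [
    [[0,0,-10,0],[0,0,-20,0],[0,0,-20,0],[-8,13,-18,0],[-17,28,0,0],[-18,29,0,0],[-18,29,0,0],[-18,29,0,0],[-18,29,0,0],[-18,29,0,0],[-18,29,0,0],[-12,20,0,0]]
  ]
}}

```text
clock: 23.4
tool_pos: [613.5, -40.0, 89.8]
ee_rot: [[0.111, 0.994, -0.0], [0.994, -0.111, -0.0], [-0.0, -0.0, -1.0]]
wrist_force: [0.1, 0.0, -2.4]
width: 53.5
grip_force: 30.0
```

Emit:
{"op": "arm_command", "data": {
  "series": [
    [[-7,12,0,0],[-4,7,0,0],[0,0,10,0],[0,0,14,0],[0,0,12,0],[0,0,8,0],[0,0,5,0],[0,0,3,0],[0,0,0,0],[0,0,0,0],[0,0,0,0],[0,0,0,0]]
  ]
}}

```text
clock: 24.4
tool_pos: [630.1, -51.1, 38.9]
ee_rot: [[0.11, 0.994, 0.001], [0.994, -0.11, -0.0], [-0.0, 0.001, -1.0]]
wrist_force: [-1.4, 0.5, -1.7]
width: 53.5
grip_force: 30.0
```

```bash
python3 go.py 629.7 -50.6 34.8 -6.3
```

```text
clock 24.4 turn -0.0 then shift [ 0.5 -0.4  4.1] pos [630.1 -51.1  38.9] w 53.49844964138806
```

Emit:
{"op": "arm_command", "data": {
  "series": [
    [[0.4,-0.4,1.5,0],[0,0,1.5,0],[0,0,1,0],[0,0,0.4,0],[0,0,0,0],[0,0,0,0]]
  ]
}}

```text
clock: 24.9
tool_pos: [629.5, -50.6, 34.6]
ee_rot: [[0.11, 0.994, 0.0], [0.994, -0.11, -0.0], [-0.0, 0.0, -1.0]]
wrist_force: [-4.3, 1.3, 6.4]
width: 53.5
grip_force: 30.0
```

Emit:
{"op": "arm_command", "data": {
  "series": [
    [[0,0,0,0],[0,0,0,0],[0,0,0,0],[0,0,0,0],[0,0,0,0],[0,0,-8,0],[0,0,-20,0],[0,0,-20,0],[0,0,-10,0]]
  ],
  "jaw": -1
}}

```text
clock: 25.65
tool_pos: [630.3, -50.7, 94.9]
ee_rot: [[0.11, 0.994, 0.003], [0.994, -0.11, -0.0], [-0.0, 0.003, -1.0]]
wrist_force: [0.6, -0.5, 0.5]
width: 94.1
grip_force: 0.0
```

```bash
python3 go.py 374.9 -282.3 82 -6.3
```

```text
clock 25.65 turn 0.0 then shift [-258.2 -228.5   12.9] pos [630.3 -50.7  94.9] w 94.06365310085822
```

Emit:
{"op": "arm_command", "data": {
  "series": [
    [[-12,-11,0,0],[-24,-21,0,0],[-27,-24,0,0],[-27,-24,0,0],[-27,-24,0,0],[-27,-24,0,0],[-27,-24,0,0],[-27,-24,0,0],[-27,-24,4,0],[-20,-17,4,0],[-9,-8,4,0],[-4,-3.5,1,0]]
  ]
}}

```text
clock: 26.65
tool_pos: [372.7, -283.0, 78.8]
ee_rot: [[0.112, 0.994, -0.0], [0.994, -0.112, 0.0], [0.0, -0.0, -1.0]]
wrist_force: [-0.6, 0.5, -0.8]
width: 94.1
grip_force: 0.0
```

Emit:
{"op": "arm_command", "data": {
  "series": [
    [[0,0,0,0],[0,0,0,0],[0,0,0,0],[0,0,0,0],[0,0,0,0]]
  ]
}}

```text
clock: 27.07
tool_pos: [374.6, -281.5, 79.1]
ee_rot: [[0.109, 0.994, 0.0], [0.994, -0.109, -0.0], [-0.0, 0.0, -1.0]]
wrist_force: [-0.7, -0.7, -0.5]
width: 93.8
grip_force: 0.0
```

```bash
python3 go.py 374.9 -282.3 22 -6.3; cat > chk.py <<'E'
from h import *
D=dict(a=((647.3,108.4),13,1),b=((638.5,28.8),17,1),c=((629.7,-50.8),21,1),d=((621,-130.5),26,1))
for n in C:
    g=gray(env.capture(n))
    for k,(c,r,_) in D.items():
        p,f=centre(n,g,c,38,1,r); q,e=centre(n,g,c,12,34,40); print(n,k,"off",(p-q).round(1),"pulley",p.round(1),"ring",q.round(1),round(f,2),round(e,2))
E
python3 chk.py
```

```text
clock 27.0667 turn 0.001 then shift [-0.7  0.4 57.1] pos [ 374.6 -281.5   79.1] w 93.80236070907691
scene a off [1.  1.9] pulley [648.2 111.4] ring [647.2 109.5] 0.06 0.08
scene b off [ 0.2 -0.7] pulley [638.6  29.2] ring [638.4  29.9] 0.02 0.12
scene c off [7.6 2.5] pulley [629.8 -50.1] ring [622.1 -52.5] 0.01 2.79
scene d off [ 7.5 -3.6] pulley [ 628.3 -133. ] ring [ 620.8 -129.5] 0.02 0.03
top a off [1.8 1.8] pulley [649.3 108.9] ring [647.5 107.1] 0.16 0.08
top b off [ 0.5 -0.4] pulley [639.2  27.1] ring [638.8  27.5] 0.07 0.07
top c off [ 0.2 -0.5] pulley [630.5 -52.3] ring [630.3 -51.8] 0.04 1.35
top d off [-6.6  2.6] pulley [ 614.7 -129. ] ring [ 621.2 -131.6] 0.01 0.05
```

Emit:
{"op": "arm_command", "data": {
  "series": [
    [[-0.6,0.3,10,0],[0,0,14,0],[0,0,12,0],[0,0,9,0],[0,0,6,0],[0,0,4,0],[0,0,2,0],[0,0,0,0]]
  ]
}}

```text
clock: 27.83
tool_pos: [374.3, -282.6, 21.8]
ee_rot: [[0.11, 0.994, -0.0], [0.994, -0.11, 0.0], [0.0, -0.0, -1.0]]
wrist_force: [0.2, -0.3, -0.1]
width: 94.3
grip_force: 0.0
```

Emit:
{"op": "arm_command", "data": {
  "series": [
    [[0,0,0,0],[0,0,0,0],[0,0,0,0],[0,0,0,0],[0,0,0,0],[0,0,0,0],[0,0,0,0]]
  ],
  "jaw": 1
}}

```text
clock: 28.42
tool_pos: [374.3, -282.7, 22.1]
ee_rot: [[0.11, 0.994, 0.0], [0.994, -0.11, -0.0], [-0.0, 0.0, -1.0]]
wrist_force: [-0.3, 0.3, 2.1]
width: 63.8
grip_force: 30.0
```

```bash
python3 go.py 621 -130.5 112 -6.3
```

```text
clock 28.4167 turn 0.0 then shift [178.3 228.5 -89.9] pos [ 374.3 -282.7   22.1] w 63.76932621097567
```

Emit:
{"op": "arm_command", "data": {
  "series": [
    [[0,0,-10,0],[0,0,-25,0],[0,0,-30,0],[8,10,-25,0],[18,23,0,0],[22,28,0,0],[22,28,0,0],[22,28,0,0],[22,28,0,0],[22,28,0,0],[21,27,0,0],[12,16,0,0]]
  ]
}}

```text
clock: 29.42
tool_pos: [609.5, -136.1, 112.4]
ee_rot: [[0.108, 0.994, 0.0], [0.994, -0.108, 0.0], [0.0, 0.0, -1.0]]
wrist_force: [-0.1, 1.2, -1.2]
width: 63.7
grip_force: 30.0
```

Emit:
{"op": "arm_command", "data": {
  "series": [
    [[6,8,0,0],[3,4,0,0],[0,0,10,0],[0,0,20,0],[0,0,20,0],[0,0,12,0],[0,0,7,0],[0,0,3,0],[0,0,0,0],[0,0,0,0],[0,0,0,0],[0,0,0,0]]
  ]
}}

```text
clock: 30.42
tool_pos: [620.8, -130.8, 40.8]
ee_rot: [[0.11, 0.994, 0.001], [0.994, -0.11, -0.0], [-0.0, 0.001, -1.0]]
wrist_force: [0.7, -0.3, -2.2]
width: 63.5
grip_force: 30.0
```

```bash
python3 go.py 621 -130.7 34.4 -6.3
```

```text
clock 30.4167 turn -0.0 then shift [0.1 0.2 6.4] pos [ 620.8 -130.8   40.8] w 63.521653913562986
```

Emit:
{"op": "arm_command", "data": {
  "series": [
    [[0.1,0.2,2,0],[0,0,2,0],[0,0,1.3,0],[0,0,0.8,0],[0,0,0.4,0],[0,0,0,0],[0,0,0,0]]
  ]
}}

```text
clock: 31.0
tool_pos: [620.6, -130.6, 34.2]
ee_rot: [[0.11, 0.994, 0.0], [0.994, -0.11, -0.0], [-0.0, 0.0, -1.0]]
wrist_force: [-4.6, 1.4, 7.5]
width: 63.5
grip_force: 30.0
```

Emit:
{"op": "arm_command", "data": {
  "series": [
    [[0,0,0,0],[0,0,0,0],[0,0,0,0],[0,0,0,0],[0,0,0,0],[0,0,-8,0],[0,0,-20,0],[0,0,-20,0],[0,0,-10,0]]
  ],
  "jaw": -0.95
}}

```text
clock: 31.75
tool_pos: [621.4, -130.8, 94.4]
ee_rot: [[0.11, 0.994, 0.003], [0.994, -0.11, -0.001], [-0.0, 0.003, -1.0]]
wrist_force: [0.1, 0.7, 1.2]
width: 91.5
grip_force: 0.0
```

```bash
python3 go.py 648.2 110.2 92 -6.3
```

```text
clock 31.75 turn -0.0 then shift [2.425e+02 2.000e-01 2.400e+00] pos [ 621.4 -130.8   94.4] w 91.48514258255719
```

Emit:
{"op": "arm_command", "data": {
  "series": [
    [[12,0,0,0],[25,0,0,0],[30,0,0,0],[30,0,0,0],[30,0,0,0],[30,0,0,0],[30,0,0,0],[26,0,0,0],[18,0,0,0],[8,0,0,0],[3.5,0,0,0],[0,0,0,0]]
  ],
  "jaw": -0.2
}}

```text
clock: 32.75
tool_pos: [646.9, 110.8, 90.8]
ee_rot: [[0.109, 0.994, -0.001], [0.994, -0.109, -0.0], [-0.0, -0.001, -1.0]]
wrist_force: [0.5, -0.9, 0.2]
width: 56.6
grip_force: 0.0
```

Emit:
{"op": "arm_command", "data": {
  "series": [
    [[0,0,10,0],[0,0,18,0],[0,0,14,0],[0,0,8,0],[0,0,5,0],[0,0,3,0],[0,0,1,0],[0,0,0,0],[0,0,0,0]]
  ]
}}

```text
clock: 33.5
tool_pos: [647.6, 110.4, 33.1]
ee_rot: [[0.11, 0.994, 0.001], [0.994, -0.11, 0.0], [0.0, 0.001, -1.0]]
wrist_force: [-0.2, 0.3, -0.5]
width: 56.7
grip_force: 0.0
```

Emit:
{"op": "arm_command", "data": {
  "series": [
    [[0,0,0,0],[0,0,0,0],[0,0,0,0],[0,0,0,0],[0,0,0,0],[0,0,0,0],[0,0,0,0]]
  ],
  "jaw": 1
}}

```text
clock: 34.08
tool_pos: [647.3, 110.4, 32.6]
ee_rot: [[0.11, 0.994, 0.0], [0.994, -0.11, 0.0], [0.0, 0.0, -1.0]]
wrist_force: [0.1, 0.2, 1.9]
width: 33.7
grip_force: 30.0
```

Emit:
{"op": "arm_command", "data": {
  "series": [
    [[0,0,-3,0],[-0.9,0,0,0],[-0.9,0,0,0],[0,0,0,0],[0,0,0,0],[0,0,1.5,0],[0,0,1,0],[0,0,0.5,0],[0,0,0,0]]
  ]
}}

```text
clock: 34.83
tool_pos: [647.0, 108.6, 32.7]
ee_rot: [[0.11, 0.994, -0.0], [0.994, -0.11, -0.0], [-0.0, -0.0, -1.0]]
wrist_force: [-2.0, -0.0, 2.7]
width: 33.4
grip_force: 30.0
```

Emit:
{"op": "arm_command", "data": {
  "series": [
    [[0,0,0,0],[0,0,0,0],[0,0,0,0],[0,0,0,0],[0,0,0,0],[0,0,-8,0],[0,0,-25,0],[0,0,-30,0],[0,0,-20,0]]
  ],
  "jaw": -0.4
}}

```text
clock: 35.58
tool_pos: [647.6, 108.7, 118.6]
ee_rot: [[0.11, 0.994, 0.002], [0.994, -0.11, 0.0], [0.001, 0.002, -1.0]]
wrist_force: [0.9, 0.6, 0.9]
width: 66.2
grip_force: 0.0
```

Emit:
{"op": "arm_command", "data": {
  "series": [
    [[0,-15,-5,0],[0,-30,-5,0],[0,-30,-5,0],[0,-30,0,0],[0,-30,0,0],[0,-30,0,0],[0,-30,0,0],[10,-30,0,0],[10,-30,0,0],[10,-20,0,0],[0,-10,0,0],[0,0,0,0]]
  ]
}}

```text
clock: 36.58
tool_pos: [366.1, 170.0, 131.0]
ee_rot: [[0.108, 0.994, 0.001], [0.994, -0.108, 0.0], [0.0, 0.001, -1.0]]
wrist_force: [0.4, -0.2, 0.5]
width: 65.8
grip_force: 0.0
```

Emit:
{"op": "arm_command", "data": {
  "series": [
    [[15,0,0,0],[25,0,0,0],[25,0,0,0],[25,0,0,0],[25,0,0,0],[15,0,0,0],[0,0,0,0],[0,0,0,0]]
  ]
}}

```text
clock: 37.25
tool_pos: [382.0, 298.6, 130.2]
ee_rot: [[0.109, 0.994, -0.0], [0.994, -0.109, -0.0], [-0.0, -0.0, -1.0]]
wrist_force: [0.4, -0.4, -0.7]
width: 65.9
grip_force: 0.0
```

```bash
python3 chk.py; python3 - <<'E'
from h import *
a=env.capture("top")[80:210,140:370];b=env.capture("scene")[150:350,165:425]
print(env.get_obs()["clock"])
b=cv2.resize(b,(299,230));a=cv2.resize(a,(407,230))
cv2.imwrite("pics/fin.png",cv2.resize(np.vstack([a[:,:400],np.pad(b,((0,0),(0,101),(0,0)))])[:,:,::-1],None,fx=1.25,fy=1.25,interpolation=2))
E
```

```text
scene a off [ 0.1 -0.2] pulley [647.3 109.3] ring [647.2 109.5] 0.07 0.07
scene b off [ 0.2 -0.6] pulley [638.6  29.3] ring [638.4  29.9] 0.02 0.1
scene c off [7.9 2.1] pulley [629.8 -50. ] ring [621.9 -52. ] 0.01 2.92
scene d off [ 5.5 -1. ] pulley [ 621.1 -128.7] ring [ 615.6 -127.8] 0.01 1.84
top a off [ 0.9 -0.1] pulley [648.4 107.1] ring [647.5 107.1] 0.1 0.08
top b off [ 0.5 -0.4] pulley [639.3  27.1] ring [638.8  27.5] 0.07 0.06
top c off [ 0.2 -0.4] pulley [630.5 -52.3] ring [630.3 -51.8] 0.04 1.34
top d off [-3.4 -2.2] pulley [ 621.8 -131. ] ring [ 625.2 -128.9] 0.01 3.62
37.45
```

View pics/fin.png

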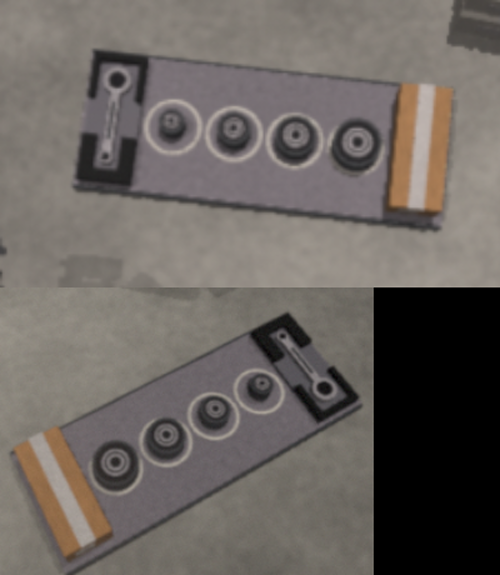

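The final picture shows the pulleys in size order, each within about 1 mm of its ring centre. The spanner is in its pocket with the head in the wide recess, and the arm is clear.

```bash
python3 -c "
from rig import env
print(env.hand_in())"
```

```text
the job is handed in; nothing more can be done
None
```

The job is handed in at about 37 s of the 102 s allowed: the four pulleys sit on rings a to d from smallest to largest, each within about 1 mm of centre by the cameras, the spanner lies in its tray cut-out with the big head in the wide recess, and the arm is clear.

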